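# Half-light reference on the photometer

## Task

Take the half-light reference on the lab photometer: pull its sample drawer out to the stop by the handle so that the samples are clear of the beam, then slide the sprung shutter on top to half travel (the middle mark) and keep holding it there with the gripper: the program finishes while still holding it, with the drawer still out. Never open the shutter fully, and leave the glassware and other things around it where they are.

Things in the scene. Friction and masses are not known exactly. Their poses are not given: they have to be found in the camera images.
- photometer: the photometer: a low white instrument fixed to the bench, 180 (x, depth) by 340 (y, width) by 100 mm tall; origin at the centre of its underside; its own x points from its front (drawer) to its back, y to its left as the robot sees it, z up. It may be yawed up to 0.25 rad. A low sloped keypad stands at the rear right of its top (up to 130 mm above the bench, 30 mm behind the shutter tab's rear edge).
- drawer_handle (a point): middle of the drawer's steel bar handle: a round bar 10 mm thick and 90 mm long along the photometer's y, 40 mm in front of the drawer's face (35 mm free gap behind it), 70 mm above the bench, 30 mm below the photometer's top; moves with the drawer. Shut, it lies at (-140, 85, 70) mm in the photometer's frame. It can be pinched or hooked from above.
- drawer (a joint): how far the sample drawer is out, m: 0 shut, 0.080 at its stop; it slides towards the photometer's own -x (to the robot), needs about 2 N and stays where it is left. It may start up to 15 mm ajar.
- shutter_tab (a point): centre of the shutter's black upright finger tab on the photometer's top: 12 mm thick along the photometer's y (the sliding direction), 36 mm along x, 42 mm tall, from 106 to 148 mm above the bench (this point at 127 mm). The dark steel shutter plate (top at 106 mm) and two guide rails (top at 109 mm, inner faces 33 mm in front of and behind the tab's centre) lie round its foot. Closed, it is at (-35, 0, 127) mm in the photometer's frame.
- shutter (a joint): shutter travel, m: 0 closed (where its spring brings it back), 0.060 fully open; it slides towards the photometer's own -y (the robot's right). The spring resists with about 2 N closed, 7.5 N at half travel (0.030) and 13 N fully open; let go, it snaps shut.
- half_point (a point): fixed point on the photometer where the centre of the tab is when the shutter is at half travel: 30 mm towards the photometer's -y from the closed position. On the white scale strip in front of the tab the longer, middle one of three marks shows the same position, and then the plate covers half of the round window.
- beaker: open glass beaker, 72 mm wide, 90 mm tall; bystander, origin at the centre of its underside
- flask: glass flask with narrow neck, 66 mm wide, 135 mm tall; bystander, origin at the centre of its underside
- bottle: amber bottle, 60 mm wide, 125 mm tall; bystander, origin at the centre of its underside
- can: white screw-lid tub, 66 mm wide, 80 mm tall; bystander, origin at the centre of its underside
- vial: small amber vial, 32 mm wide, 50 mm tall, standing on the photometer's top at the rear left; bystander, origin at the centre of its underside
- spatula: slim steel laboratory spatula about 170 mm long, 18 mm wide, 6 mm thick, lying on the bench in front of the photometer, right of the drawer; bystander, origin at about its middle
- dish: shallow white dish, 84 mm wide, 18 mm tall; bystander, origin at the centre of its underside

How it is judged (in metres and radians):
On the way, in this order (a step that is already met when the one before it is completed fails the run):
1. the drawer is pulled out to its stop (within 8 mm) (value of joint drawer above 0.072 m), for 0.2 s.
2. then the fingers hold the shutter at half travel (value of joint drawer above 0.072 m and value of joint shutter between 0.025 and 0.035 m and contact force between the fingers and shutter above 3 N), for 0.5 s.
At the end, for the whole second after the job is handed in: The drawer is still out (at least 72 of its 80 mm), and the fingers hold the shutter, still, at half travel (30 mm, within 5 mm) against its spring, pressing on it with more than 3 N (all of step 2 and velocity of joint shutter between -0.01 and 0.01 m/s); the arm keeps its last pose, push and grip.
It fails at once if the shutter is opened (nearly) fully, beyond 52 of its 60 mm (value of joint shutter above 0.052 m).
It fails at once if a bystander is moved by more than 25 mm (distance of any of beaker, flask, bottle, can, vial, spatula, dish from where it was at the start of the episode above 0.025 m).
It also fails if it takes over 48 s, if anything falls off the work surface, if the arm or the gripper's body presses on something with over 40 N, if the wrist force passes 120 N, or if a joint passes its speed limit or range.

## Robot

A 6-joint arm with a two-finger parallel gripper is mounted at the origin on the work surface. World frame = base frame: x ahead of the robot, y to its left, z up, the work surface at z = 0. Lengths are in mm, angles in rad, forces in N, time in s.
With the tool pointing down it reaches from about 300 to 775 mm from the base axis. Payload 14.6 kg.
Tool frame: the origin (TCP) lies at the very end of the fingers, on their centre line; the grasp point (between the pads) lies 19 mm behind it; z points along the fingers, y is the line along which they close (so a half turn about z gives the same grasp; the last joint's range is limited). The gripper opens to 94 mm and grips with 3 to 60 N. Pads are 16 mm wide; open, the fingers measure 119 mm over their backs; the gripper's body (75 mm by 177 mm) begins 78 mm behind the grasp point.
Start: joints at [1.123, 0.3, 1.521, -0, 1.321, -0.067], TCP at [204.411, 510.593, 170.446] pointing down, gripper open.
Joint ranges: [-3.03, 3.03], [-0.79, 2.21], [0.23, 2.52], [-1.04, 4.18], [0, 3.07], [-2.55, 2.55]. Speed limits (rad/s): [2.22, 2.22, 2.57, 3.14, 3.14, 3.14].

## Interface

Orientations are given as [roll, pitch, yaw] about the fixed x, y, z axes, in that order (R = Rz(yaw) Ry(pitch) Rx(roll)).
In Python, from cell import manip, optics gives the robot as it stands.
- The arm moves only by the shell command python3 -m crank 'ROWS' [FORCE]. ROWS is JSON, a list of rows, each a list of 7 numbers: the opening in per cent of the stroke, from 0 (shut) to 100 (fully open), then the shift along the tool's x, y, z in mm, then the turn, a rotation vector about the tool's x, y, z in rad. A call has 1 to 10 rows; each row is the pose to reach, as a shift and turn from the pose commanded when the call began, along the tool's axes at that moment; what a row does not reach only later rows make up. A row lasts 1/10 s, in which the tool goes at most 50 mm and 8.59 degrees, less where a joint would pass 70% of its speed; a pose out of reach is approached as far as the arm can. A call with a gripper value outside its range is refused whole. The fingers move at their own pace and stop on an object; FORCE is the grip in N (left out, the last holds). Time passes only in rows, so rows that repeat a pose let the fingers close. It gives the time, the measured TCP pose, the force, the opening and the grip force at its end, in the units of the state.
- manip.read_state(): the state, without advancing time (a new reading comes with each control period).
- optics.camera(name): name is "scene" or "side" or "wrist"; returns (picture, depth): 420x560x3 uint8, red, green, blue; 420x560 float32, mm along the optical axis (not along the pixel's ray), 0 where there is no reading.
- optics.calibration(name): a dict with "camera_matrix" (3x3 intrinsics, pixels), "R" (3x3) and "t" (3): a world point X has camera coordinates R X + t. Camera axes: x right, y down, z forward; pixel columns grow to the right and rows downward; lengths in mm; the calibration is good to about 2 mm. A picture is of the moment at which its call begins: read the wrist's pose just before it. calibration takes no time and is no camera call; for the wrist camera it gives the pose at the moment of the call.
- manip.sign_off(): hands the job in; it is judged then, once.
The state is a dict: "clock": time; "joints": joint angles; "qd": joint speeds; "effort": joint torques, N m; "eef_pos": TCP position; "eef_rot": TCP orientation; "wrist_force": force on the tool from outside, world axes, zero at the start; "moment": the same for the moment, N m; "finger_gap": finger opening in mm; "finger_force": force on a finger pad.
Only numpy, scipy, OpenCV 4.12 (cv2) and the standard library are available. Lean on these libraries where they do the work, as an engineer would, in place of code of your own. Each camera call takes 0.05 s, during which the arm holds its last target. There are 200 camera calls.

## Working session

There is one attempt and no reset: what is moved stays moved. The work goes in short steps, Python scripts to look and compute and a shell command to move; the robot and the scene stay as the last step left them, time stands still between calls to the robot, and variables do not carry over. Pictures are saved under pics/ and viewed, at most 10 in all, crops included, and the job is handed in when it is done.

```bash
ls; mkdir -p pics; cat > h.py <<'E'
import numpy as np, cv2
from cell import manip, optics
def snap(n,f):
    c=optics.calibration(n); im,d=optics.camera(n)
    cv2.imwrite(f'pics/{f}.png',im[:,:,::-1]); np.savez(f'pics/{f}.npz',im=im,d=d,K=c["camera_matrix"],R=c["R"],t=c["t"])
def load(f):
    z=np.load(f'pics/{f}.npz'); return z
def pt(z,u,v,h=None):
    K,R,t=z['K'],z['R'],z['t']; r=np.linalg.inv(K)@[u,v,1]
    C=-R.T@t; w=R.T@r
    s=(h-C[2])/w[2] if h is not None else z['d'][int(v),int(u)]
    return C+s*w
E
python3 - <<'E'
from h import *
snap('scene','s1'); snap('side','d1'); print(manip.read_state())
a=cv2.imread('pics/s1.png');b=cv2.imread('pics/d1.png')
E
```

```text
pics
{'clock': 0.1, 'joints': array([ 1.12340933e+00,  3.00415280e-01,  1.52149840e+00, -3.49340917e-05,
        1.32070232e+00, -6.65877776e-02]), 'qd': array([-0.00011233, -0.00085482, -0.00153041, -0.00125512,  0.0004418 ,
       -0.00072117]), 'effort': array([ 1.69359486e-03, -5.32646227e+01, -3.53281295e+01,  7.09209172e-02,
        2.34620506e-02, -8.89117609e-05]), 'eef_pos': array([204.3058146 , 510.36085735, 169.95194516]), 'eef_rot': array([-3.14056933e+00, -3.43282143e-05,  2.76080208e+00]), 'wrist_force': array([-0.73211844,  0.14518155, -0.54513933]), 'moment': array([ 0.02961245, -0.02737187, -0.01376952]), 'finger_force': 0.0, 'finger_gap': 94.23506656795874}
```

View pics/s1.png

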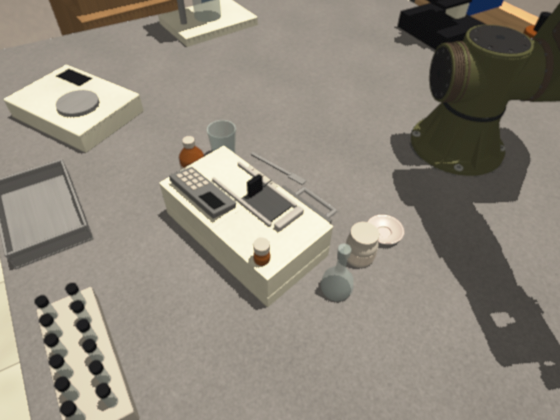

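View pics/d1.png

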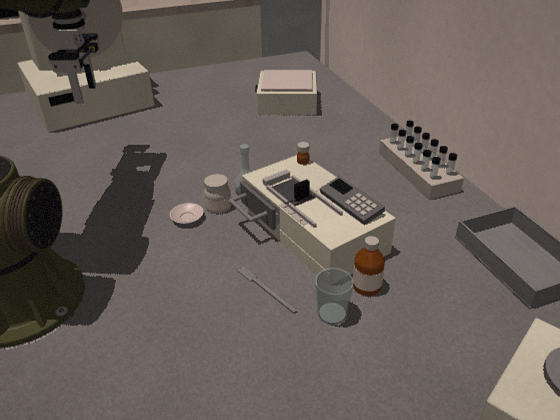

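The scene view shows the tab near (255,185) and the handle bar near (318,201). In the side view the tab is at (301,190) and the handle at (252,212), with the can and flask left of the drawer and the spatula to its right.

```bash
cat >> h.py <<'E'
def cloud(z):
    d=z['d']; v,u=np.nonzero(d>0); p=np.linalg.inv(z['K'])@np.stack([u,v,np.ones_like(u)])*d[v,u]
    return (z['R'].T@(p-z['t'][:,None])).T,u,v
E
python3 - <<'E'
from h import *
for f,(tu,tv),(hu,hv) in (('s1',(255,185),(318,201)),('d1',(301,190),(252,212))):
    z=load(f);P,u,v=cloud(z)
    c=pt(z,tu,tv,127);print(f,'tab',c,'handle',pt(z,hu,hv,70))
    m=(abs(P[:,2]-100)<4)&(np.hypot(*(P[:,:2]-c[:2]).T)<260)
    img=np.zeros((420,560),np.uint8);img[v[m],u[m]]=1
    n,l,s,_=cv2.connectedComponentsWithStats(img);k=1+s[1:,4].argmax();m2=m&(l[v,u]==k)
    r=cv2.minAreaRect(P[m2,:2].astype(np.float32));print(m2.sum(),P[m2,2].mean(),r)
    # dark tab points
    t=(P[:,2]>115)&(P[:,2]<155)&(np.hypot(*(P[:,:2]-c[:2]).T)<35);print('tab pts',t.sum(),P[t].mean(0),P[t].min(0),P[t].max(0))
    b=(abs(P[:,2]-72)<8)&(np.hypot(*(P[:,:2]-pt(z,hu,hv,70)[:2]).T)<70);b
    print(b.sum(),P[b].mean(0),P[b].min(0),P[b].max(0))
E
```

```text
s1 tab [611.38439856 -18.94446786 127.        ] handle [489.8831832   40.69371864  70.        ]
6860 100.5206412118217 ((642.8603515625, -11.239990234375), (191.9214630126953, 341.97088623046875), 14.108180046081543)
tab pts 259 [615.65331227 -14.81121167 136.28701784] [595.02421765 -28.63864681 115.03881117] [632.18998624  -7.89437208 150.46086786]
257 [491.43909003  40.39329219  74.070369  ] [471.8266205  -10.63424495  66.86499034] [522.62928032  90.97634608  78.77408864]
d1 tab [609.57013602 -18.99822561 127.        ] handle [504.70523262  17.58912496  70.        ]
4318 99.26709104249541 ((645.0413818359375, -11.877944946289062), (184.82081604003906, 342.997802734375), 13.754768371582031)
tab pts 233 [608.76073578 -23.82313615 134.11066448] [591.68107493 -31.23157727 115.53889489] [629.22647748  -9.63115734 149.07723962]
423 [509.65858149  27.07896011  71.94561906] [469.44104695 -30.69628039  64.01766027] [559.72543549  87.32736754  79.92347077]
```

```bash
cat >> h.py <<'E'
from scipy.spatial.transform import Rotation as Ro
A=0.243; O=np.array([644,-11.5,0])
def W(x,y,z): return O+Ro.from_euler('z',A).apply([x,y,z])
def go(p,yaw):
    s=manip.read_state(); R=Ro.from_euler('xyz',s['eef_rot'])
    T=Ro.from_euler('xyz',[np.pi,0,yaw])
    print(s['clock'],'pos',s['eef_pos'].round(1),'shift',R.inv().apply(p-s['eef_pos']).round(1),'turn',(R.inv()*T).as_rotvec().round(3))
E
python3 - <<'E'
from h import *
print(W(-140,85,70)); go(W(-150,85,200),A+np.pi/2)
E
```

```text
[487.66080728  37.31656296  70.        ]
0.1 pos [204.3 510.4 170. ] shift [-430.7 -339.7  -29.7] turn [-0.001  0.     0.947]
```

```bash
python3 -m crank '[[45,-215,-170,-30,0,0,0.47],[45,-215,-170,-30,0,0,0.47],[45,-215,-170,-30,0,0,0.47],[45,-215,-170,-30,0,0,0.47],[45,-431,-340,-30,0,0,0.947],[45,-431,-340,-30,0,0,0.947],[45,-431,-340,-30,0,0,0.947],[45,-431,-340,-30,0,0,0.947],[45,-431,-340,-30,0,0,0.947],[45,-431,-340,-30,0,0,0.947]]'
python3 - <<'E'
from h import *
go(W(-150,85,200),A+np.pi/2)
E
```

```text
clock: 1.1
eef_pos: [453.6, 76.2, 199.3]
eef_rot: [3.142, -0.0, 1.814]
wrist_force: [0.5, 0.7, -1.1]
finger_gap: 42.1
finger_force: 0.0
1.1 pos [453.6  76.2 199.3] shift [-45.9  13.7  -0.7] turn [ 0. -0. -0.]
```

```bash
python3 -m crank '[[45,-46,14,0,0,0,0],[45,-46,14,0,0,0,0],[45,-46,14,0,0,0,0],[45,-46,14,0,0,0,0]]'
python3 - <<'E'
from h import *
go(W(-150,85,200),A+np.pi/2); snap('wrist','w1')
E
```

```text
clock: 1.5
eef_pos: [477.3, 37.8, 199.1]
eef_rot: [-3.141, -0.0, 1.815]
wrist_force: [-0.0, -0.0, 0.6]
finger_gap: 42.3
finger_force: 0.0
1.5 pos [477.3  37.8 199.1] shift [-2.9 -0.1 -0.9] turn [-0.    -0.     0.001]
```

View pics/w1.png

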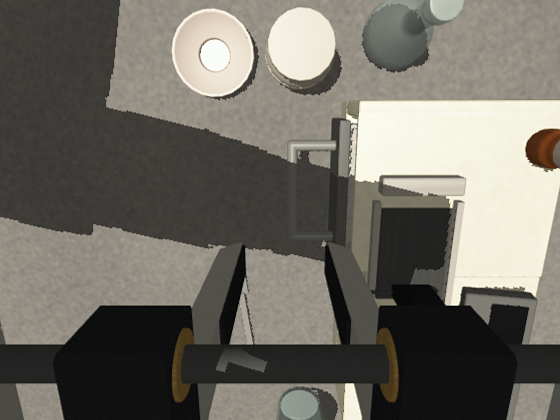

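The wrist view shows the handle bar as a vertical line at column 294, rows 142–239, square to the image. The can's top is at (300,42) and the flask at (400,35).

```bash
python3 - <<'E'
from h import *
z=load('w1')
def loc(p): return Ro.from_euler('z',-A).apply(p-O).round(1)
for q in ((294,191,72),(294,145,72),(294,237,72),(358,101,100),(358,180,100),(352,240,100),(350,400,100),(540,101,100)): print(q,loc(pt(z,*q)),loc(pt(z,q[0],q[1])))
E
```

```text
(294, 191, 72) [-140.3   85.7   72. ] [-140.4   86.2   74.1]
(294, 145, 72) [-140.7  129.6   72. ] [-140.7  129.8   74.4]
(294, 237, 72) [-139.9   38.5   72. ] [-140.    39.5   74.6]
(358, 101, 100) [-88.8 168.7 100. ] [-87.3 168.8  92.2]
(358, 180, 100) [-85.  102.3 100. ] [-84.6 101.8  97.7]
(352, 240, 100) [-87.4  46.2 100. ] [-87.4  46.3 100.1]
(350, 400, 100) [ -80.2 -133.6  100. ] [ -80.1 -134.2   99.4]
(540, 101, 100) [ 61.4 168.9 100. ] [ 61.5 168.9  99.8]
```

```bash
python3 - <<'E'
from h import *
go(W(-140,85,56),A+np.pi/2)
E
```

```text
1.55 pos [477.3  38.  199.3] shift [ -3.2   9.9 143.3] turn [-0.    -0.     0.001]
```

```bash
python3 -m crank '[[38,-3,10,0,0,0,0],[38,-3,10,40,0,0,0],[38,-3,10,80,0,0,0],[38,-3,10,110,0,0,0],[38,-3,10,130,0,0,0],[38,-3,10,143,0,0,0],[38,-3,10,143,0,0,0],[0,-3,10,143,0,0,0],[0,-3,10,143,0,0,0],[0,-3,10,143,0,0,0]]' 25; python3 -m crank '[[0,0,0,0,0,0,0],[0,0,0,0,0,0,0],[0,0,0,0,0,0,0]]'
```

```text
clock: 2.55
eef_pos: [488.8, 36.5, 57.2]
eef_rot: [3.14, 0.0, 1.814]
wrist_force: [0.5, -0.3, -0.2]
finger_gap: 15.3
finger_force: 0.0
clock: 2.85
eef_pos: [488.2, 36.5, 56.4]
eef_rot: [3.141, 0.0, 1.814]
wrist_force: [0.1, 0.0, -0.4]
finger_gap: 0.3
finger_force: 0.0
```

The fingers closed to 0.3 mm, so nothing is gripped. I need another look.

```bash
python3 - <<'E'
from h import *
snap('wrist','w2'); snap('side','d2')
a=cv2.imread('pics/w2.png');b=cv2.imread('pics/d2.png')[110:300,140:420]
b=cv2.resize(b,(560,380)); cv2.imwrite('pics/c2.png',np.vstack([cv2.resize(a[100:],(400,229)),cv2.resize(b,(400,271))]))
E
```

```text
(no output)
```

View pics/c2.png

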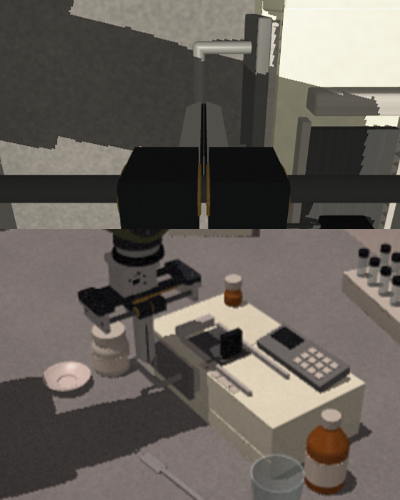

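```bash
python3 - <<'E'
from h import *
L=Ro.from_euler('z',-A)
z=load('w2'); print(manip.read_state()['finger_force'])
# crop scale: w2 crop x*1.4, y*1.4+100
for u,v in ((203,50),(225,47),(203,65),(203,80),(203,90),(203,98),(203,110),(190,120),(218,120)):
    U,V=u*1.4,v*1.397+100
    print((u,v),L.apply(pt(z,U,V)-O).round(1))
for f in ('d2','s1','d1'):
    P,_,_=cloud(load(f)); Q=L.apply(P-O); m=(Q[:,0]>-175)&(Q[:,0]<-100)&(abs(Q[:,1]-85)<60)&(Q[:,2]>25)
    print(f,m.sum()); 
    for y0 in range(30,130,20):
        k=m&(abs(Q[:,1]-y0-10)<10)&(Q[:,2]<85)
        if k.sum()>3: print(y0,k.sum(),np.median(Q[k],0).round(1),Q[k].min(0).round(1),Q[k].max(0).round(1))
E
```

```text
0.0
(203, 50) [-139.1  128.1   74.9]
(225, 47) [-122.5  130.6   75.6]
(203, 65) [-139.1  116.    72.8]
(203, 80) [-139.1  104.1   73.9]
(203, 90) [-139.1   95.5   73.1]
(203, 98) [-139.1   89.4   75. ]
(203, 110) [-139.    91.2  103.2]
(190, 120) [-147.1   92.3  121.5]
(218, 120) [-129.6   92.6  122.2]
d2 3651
30 162 [-111.8   38.3   71.1] [-149.3   30.1   33.7] [-101.8   49.8   84.9]
50 83 [-104.9   58.4   71.3] [-150.1   50.2   36.3] [-101.4   69.6   84.6]
70 92 [-104.5   80.3   69.2] [-149.9   70.1   36.4] [-101.9   89.8   83.9]
90 97 [-104.7   99.3   68. ] [-151.    90.1   34.5] [-101.2  109.8   83.9]
110 77 [-104.5  118.2   67.8] [-151.2  110.5   34.5] [-102.3  129.8   84.6]
s1 283
30 58 [-132.8   42.7   74.4] [-145.8   34.6   66.9] [-114.5   49.4   78.8]
50 38 [-138.8   59.8   74.4] [-145.    50.5   68. ] [-134.7   69.6   77.4]
70 37 [-139.4   80.7   74.8] [-144.8   70.3   69.5] [-134.4   89.6   77.1]
90 38 [-139.2  100.5   74.9] [-146.1   90.    70.4] [-134.8  108.7   77.8]
110 50 [-137.9  122.1   74.4] [-145.1  110.3   69.5] [-118.6  129.9   77. ]
d1 775
30 166 [-110.8   37.9   71.2] [-150.6   30.3   35.2] [-101.6   49.3   84.7]
50 83 [-104.5   60.3   71.4] [-151.2   50.    35.3] [-102.    69.9   84. ]
70 96 [-104.8   79.8   70.2] [-151.1   70.3   39.5] [-101.9   89.8   84.9]
90 100 [-104.6  100.7   68.4] [-150.2   90.2   34.3] [-101.   109.9   84.8]
110 133 [-107.1  123.8   70.5] [-149.5  110.4   32.3] [-101.8  130.    84.8]
```

```bash
python3 - <<'E'
from h import *
L=Ro.from_euler('z',-A); s=manip.read_state(); print(L.apply(s['eef_pos']-O),s['finger_gap'],s['joints'].round(3))
for f in ('d2',):
    P,u,v=cloud(load(f)); Q=L.apply(P-O); m=(Q[:,0]>-175)&(Q[:,0]<-108)&(abs(Q[:,1]-80)<50)&(Q[:,2]>0)
    for z0 in range(0,180,10):
        k=m&(abs(Q[:,2]-z0-5)<5)
        if k.sum(): print(z0,k.sum(),Q[k].min(0).round(0),Q[k].max(0).round(0), np.median(Q[k],0).round(0))
im=cv2.imread('pics/d2.png')[150:260,190:290]; cv2.imwrite('pics/c3.png',cv2.resize(im,None,fx=5,fy=5,interpolation=2))
E
```

```text
[-139.65585868   84.06105302   56.33613122] 0.8325579241889604 [-0.     0.299  1.81  -0.     1.032 -0.243]
0 210 [-175.   30.    0.] [-108.  130.    4.] [-144.   88.    1.]
60 38 [-150.   34.   65.] [-110.  128.   70.] [-147.   41.   68.]
70 161 [-151.   33.   70.] [-108.  129.   77.] [-144.   62.   73.]
90 23 [-149.   72.   91.] [-128.   78.   99.] [-139.   75.   97.]
100 49 [-154.   71.  101.] [-128.   93.  110.] [-147.   76.  106.]
110 46 [-154.   71.  111.] [-130.   89.  120.] [-146.   75.  115.]
120 50 [-154.   72.  120.] [-128.   95.  130.] [-145.   76.  125.]
130 51 [-155.   72.  130.] [-129.   94.  140.] [-147.   75.  136.]
140 54 [-155.   72.  140.] [-128.   93.  150.] [-145.   75.  145.]
150 56 [-155.   72.  150.] [-126.   94.  160.] [-147.   75.  155.]
160 56 [-154.   71.  160.] [-129.   94.  170.] [-146.   75.  166.]
170 26 [-155.   71.  170.] [-131.   88.  177.] [-145.   75.  173.]
```

View pics/c3.png

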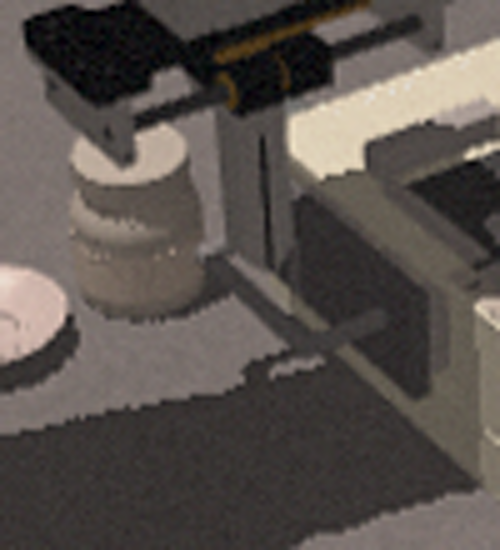

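The side view shows the finger tips ending at z≈96, above the bar, though the reported TCP is z≈56. The real tips are therefore about 40 mm higher than reported, while x and y agree. I'll trust the images: open, go 38 mm lower and pinch.

```bash
python3 -m crank '[[38,0,0,0,0,0,0],[38,0,0,0,0,0,0],[38,0,0,0,0,0,0],[38,0,0,10,0,0,0],[38,0,0,20,0,0,0],[38,0,0,30,0,0,0],[38,0,0,38,0,0,0],[38,0,0,38,0,0,0],[0,0,0,38,0,0,0],[0,0,0,38,0,0,0]]' 25; python3 -m crank '[[0,0,0,0,0,0,0],[0,0,0,0,0,0,0],[0,0,0,0,0,0,0]]'
```

```text
clock: 3.95
eef_pos: [488.5, 36.5, 18.6]
eef_rot: [3.141, 0.0, 1.814]
wrist_force: [-0.5, -0.1, 0.2]
finger_gap: 23.5
finger_force: 0.0
clock: 4.25
eef_pos: [488.3, 36.5, 18.5]
eef_rot: [3.141, 0.0, 1.814]
wrist_force: [-0.9, -0.3, 2.5]
finger_gap: 9.0
finger_force: 25.0
```

```bash
python3 -m crank '[[0,0,-10,0,0,0,0],[0,0,-20,0,0,0,0],[0,0,-30,0,0,0,0],[0,0,-40,0,0,0,0],[0,0,-50,0,0,0,0],[0,0,-60,0,0,0,0],[0,0,-70,0,0,0,0],[0,0,-76,0,0,0,0],[0,0,-79,0,0,0,0],[0,0,-79,0,0,0,0]]'; python3 -m crank '[[0,0,0,0,0,0,0],[0,0,0,0,0,0,0],[0,0,0,0,0,0,0]]'
```

```text
clock: 5.25
eef_pos: [412.1, 17.4, 18.5]
eef_rot: [3.139, 0.001, 1.813]
wrist_force: [8.6, -0.1, -1.1]
finger_gap: 9.4
finger_force: 25.0
clock: 5.55
eef_pos: [412.0, 17.4, 18.5]
eef_rot: [3.139, 0.001, 1.814]
wrist_force: [8.0, -0.7, 0.2]
finger_gap: 9.2
finger_force: 25.0
```

```bash
python3 -m crank '[[38,0,0,0,0,0,0],[38,0,0,0,0,0,0],[38,0,0,0,0,0,0],[38,0,0,-20,0,0,0],[38,0,0,-50,0,0,0],[38,0,0,-90,0,0,0],[38,0,0,-130,0,0,0],[38,0,0,-130,0,0,0],[38,0,0,-130,0,0,0]]'
python3 - <<'E'
from h import *
go(W(-100,0,149),A)
E
```

```text
clock: 6.45
eef_pos: [411.3, 17.5, 148.2]
eef_rot: [3.141, 0.0, 1.814]
wrist_force: [1.0, 0.2, -0.8]
finger_gap: 35.5
finger_force: 0.0
6.45 pos [411.3  17.5 148.2] shift [-84.2 118.9  -0.8] turn [ 0.    -0.     1.571]
```

```bash
python3 -m crank '[[38,-84,119,0,0,0,1.571],[38,-84,119,0,0,0,1.571],[38,-84,119,0,0,0,1.571],[38,-84,119,0,0,0,1.571],[38,-84,119,0,0,0,1.571],[38,-84,119,0,0,0,1.571],[38,-84,119,0,0,0,1.571],[38,-84,119,0,0,0,1.571],[38,-84,119,0,0,0,1.571],[38,-84,119,0,0,0,1.571]]'
python3 -m crank '[[38,0,0,0,0,0,0],[38,0,0,0,0,0,0],[38,0,0,0,0,0,0],[38,0,0,0,0,0,0]]'
python3 - <<'E'
from h import *
go(W(-100,0,149),A);snap('wrist','w4');snap('scene','s4')
E
```

```text
clock: 7.45
eef_pos: [546.3, -35.3, 146.1]
eef_rot: [-3.14, 0.003, 0.308]
wrist_force: [-0.2, -0.2, -0.5]
finger_gap: 35.7
finger_force: 0.0
clock: 7.85
eef_pos: [547.1, -35.4, 147.9]
eef_rot: [-3.141, 0.0, 0.316]
wrist_force: [-0.2, -0.3, -0.3]
finger_gap: 35.8
finger_force: 0.0
7.85 pos [547.1 -35.4 147.9] shift [-0.2  0.1 -1.1] turn [-0.     0.     0.073]
```

View pics/w4.png

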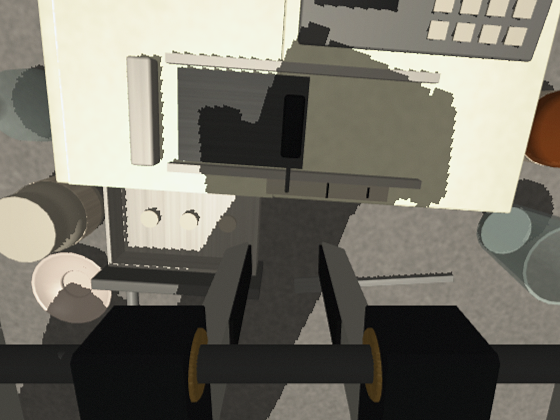

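The wrist view shows the drawer out with its samples visible. The tab's top is at about (293,126), and the scale marks are at columns 288, 327 (middle) and 368, row 190.

```bash
python3 - <<'E'
from h import *
L=Ro.from_euler('z',-A)
z=load('w4')
for q in ((293,98,148),(293,156,148),(284,126,148),(304,126,148),(288,183,106),(327,190,106),(368,194,106)): print(q,L.apply(pt(z,*q)-O).round(1),L.apply(pt(z,q[0],q[1])-O).round(1))
P,u,v=cloud(z);Q=L.apply(P-O);m=(Q[:,2]>140)&(Q[:,2]<153)&(abs(Q[:,0]+35)<30)&(abs(Q[:,1])<30)
print(m.sum(),Q[m].min(0),Q[m].max(0),Q[m].mean(0))
# drawer front
P,u,v=cloud(load('s4'));Q=L.apply(P-O);m=(Q[:,2]>67)&(Q[:,2]<79)&(Q[:,0]<-190)&(Q[:,0]>-245)&(abs(Q[:,1]-85)<45);print(m.sum(),np.median(Q[m],0))
go(W(-35,0,72),A)
E
```

```text
(293, 98, 148) [-16.3   0.7 148. ] [-16.3   0.7 148.6]
(293, 156, 148) [-48.8  -1.9 148. ] [-49.   -2.  146.8]
(284, 126, 148) [-32.    4.6 148. ] [-32.    4.6 148.1]
(304, 126, 148) [-31.2  -6.9 148. ] [-33.5  -9.3 106. ]
(288, 183, 106) [-74.2  -1.3 106. ] [-73.1  -1.2 110.8]
(327, 190, 106) [-77.3 -29.8 106. ] [-78.1 -30.3 102.4]
(368, 194, 106) [-78.  -59.7 106. ] [-79.  -60.7 101.9]
1289 [-50.03935694  -6.13120215 144.16880971] [-14.02126384   5.89275252 149.98000756] [-3.15105553e+01 -7.25348342e-02  1.47428325e+02]
189 [-213.5122175    82.337424     74.25927139]
7.95 pos [547.2 -35.4 148.2] shift [64.6  4.8 76.1] turn [-0.     0.     0.072]
```

```bash
python3 -m crank '[[38,33,2,0,0,0,0.072],[38,66,5,0,0,0,0.072],[38,66,5,0,0,0,0.072],[38,66,5,0,0,0,0.072],[38,66,5,20,0,0,0.072],[38,66,5,40,0,0,0.072],[38,66,5,55,0,0,0.072],[38,66,5,65,0,0,0.072],[38,66,5,72,0,0,0.072],[38,66,5,72,0,0,0.072]]'
python3 - <<'E'
from h import *
go(W(-33.5,0,76),A); snap('side','d5')
im=cv2.imread('pics/d5.png')[120:260,220:380]; cv2.imwrite('pics/c5.png',cv2.resize(im,None,fx=4,fy=4,interpolation=2))
L=Ro.from_euler('z',-A);P,u,v=cloud(load('d5'));Q=L.apply(P-O)
for z0 in range(106,140,3):
    k=(abs(Q[:,2]-z0)<1.5)&(abs(Q[:,0]+33)<14)&(abs(Q[:,1])<40)
    print(z0,k.sum(),Q[k,1].min().round(),Q[k,1].max().round()) if k.any() else 0
E
```

```text
clock: 8.95
eef_pos: [611.2, -19.8, 75.8]
eef_rot: [-3.141, 0.001, 0.242]
wrist_force: [0.1, 1.0, 0.4]
finger_gap: 35.6
finger_force: 0.0
8.95 pos [611.2 -19.8  75.8] shift [ 0.3 -0.2 -0.2] turn [-0.     0.001 -0.001]
106 21 -11.0 38.0
109 6 -20.0 29.0
112 7 -8.0 20.0
115 12 -25.0 20.0
118 14 -30.0 27.0
121 20 -32.0 22.0
124 17 -32.0 27.0
127 18 -33.0 29.0
130 21 -30.0 24.0
133 21 -31.0 28.0
136 22 -33.0 27.0
139 27 -31.0 25.0
```

View pics/c5.png

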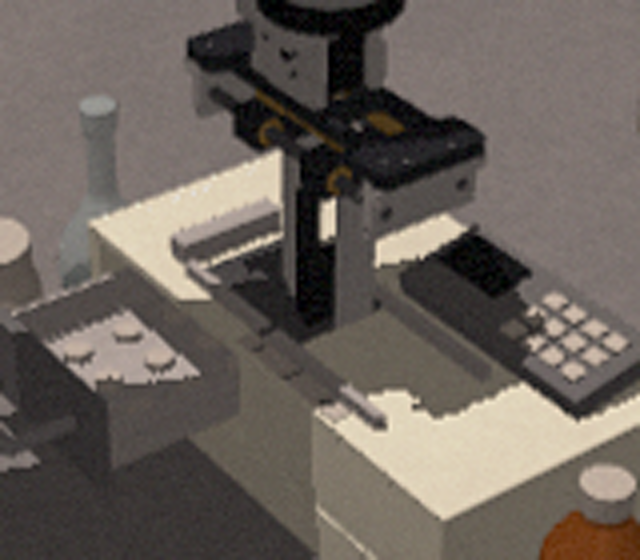

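The fingers straddle the tab, with tips just above the plate (z≈115). I'll close on it.

```bash
python3 -m crank '[[0,0,0,0,0,0,0],[0,0,0,0,0,0,0],[0,0,0,0,0,0,0],[0,0,0,0,0,0,0],[0,0,0,0,0,0,0],[0,0,0,0,0,0,0]]' 35
python3 - <<'E'
from h import *
L=Ro.from_euler('z',-A);s=manip.read_state();print(L.apply(s['eef_pos']-O))
E
```

```text
clock: 9.6
eef_pos: [611.7, -19.6, 76.6]
eef_rot: [-3.142, -0.0, 0.242]
wrist_force: [-0.9, 2.8, 4.6]
finger_gap: 11.8
finger_force: 35.0
[-33.34695118  -0.07841681  76.62497562]
```

```bash
python3 -m crank '[[0,0,4,0,0,0,0],[0,0,8,0,0,0,0],[0,0,12,0,0,0,0],[0,0,16,0,0,0,0],[0,0,20,0,0,0,0],[0,0,24,0,0,0,0],[0,0,27,0,0,0,0],[0,0,30,0,0,0,0],[0,0,30,0,0,0,0],[0,0,30,0,0,0,0]]'
python3 - <<'E'
from h import *
snap('scene','s6');snap('side','d6')
L=Ro.from_euler('z',-A);s=manip.read_state();print(L.apply(s['eef_pos']-O),L.apply(s['wrist_force']),s['finger_gap'],s['finger_force'])
a=[cv2.resize(cv2.imread(f'pics/{f}.png')[y:y+100,x:x+130],None,fx=3,fy=3,interpolation=2) for f,x,y in(('s6',200,130),('d6',240,140))]
cv2.imwrite('pics/c6.png',np.hstack(a))
E
```

```text
clock: 10.6
eef_pos: [618.9, -48.5, 76.6]
eef_rot: [-3.141, -0.001, 0.242]
wrist_force: [-2.3, 7.7, 5.5]
finger_gap: 11.6
finger_force: 35.0
[-33.25836722 -29.83122401  76.63988896] [-1.14474067  7.23321385  5.65763457] 11.912501631326107 35.000399351119995
```

View pics/c6.png

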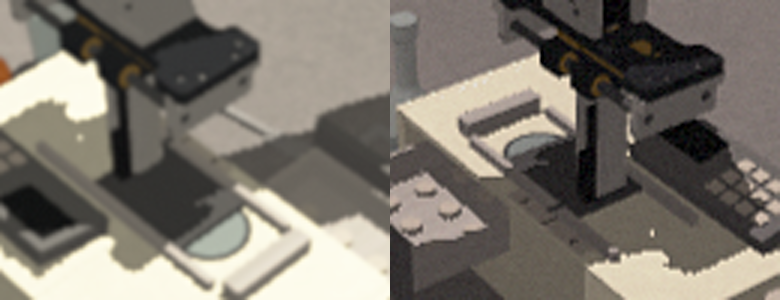

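Both views show the window half covered, and the spring force of 7.2 N matches half travel. I'll hold briefly and hand in.

```bash
python3 -m crank '[[0,0,0,0,0,0,0],[0,0,0,0,0,0,0],[0,0,0,0,0,0,0],[0,0,0,0,0,0,0],[0,0,0,0,0,0,0],[0,0,0,0,0,0,0],[0,0,0,0,0,0,0],[0,0,0,0,0,0,0]]' && python3 -c "from cell import manip; print(manip.sign_off())"
```

```text
clock: 11.5
eef_pos: [618.9, -48.4, 76.6]
eef_rot: [-3.141, -0.001, 0.242]
wrist_force: [-1.3, 7.8, 6.4]
finger_gap: 11.9
finger_force: 35.0
the job is handed in; nothing more can be done
None
```

I pulled the drawer about 79 mm to its stop and handed the job in at 11.5 s with the gripper holding the shutter at about 30 mm, half travel (35 N grip, about 7 N spring force); no verdict came back.

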